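# Open the desiccator cabinet and hold its door wide

## Task

Open the small desiccator cabinet on the bench: first squeeze the seal catch on the cabinet's top so that the door springs ajar, then squeeze the catch in the door's handle and, with it squeezed, swing the door out past its half-open check until it stands wide open, nearly square to the cabinet. The door pulls itself shut, so finish while still holding it wide open and at rest with the fingers; do not let go. Leave the glassware and bottles around the cabinet where they stand.

Things in the scene. Friction and masses are not known exactly. Their poses are not given: they have to be found in the camera images.
- cabinet: Desiccator cabinet, fixed: white box with clear sides, 200 mm deep, 240 wide, 200 high, a door on its front. Origin: centre of its underside. Axes: x from its front (door) to its back, y to its left as one faces the door, z up. Nothing on it or its door stands above 250 mm. Of its two catches, the steel one is on its top, the white one is in the handle on top of the door.
- seal_catch_grip (a point): Seal catch on the cabinet's top: two upright steel tabs in a row along y, 20 mm wide (x), 10 thick, free from 215 to 245 mm above the bench. The +y tab is fixed, the -y one slides to it. Point: 232 mm above the bench, midway between their outer faces when squeezed (32 mm over them); free: 44 mm over them, the sliding outer face 28 mm to -y, the fixed always 16 mm to +y. Cabinet's axes.
- seal_catch (a joint): Travel of the seal catch's sliding tab, m: 0 free, 0.012 fully squeezed. Sprung back (5 N at the start, 11 N fully squeezed); from about 0.009 it frees the door, which then springs ajar by itself; the catch may be let go once it has.
- handle_grip (a point): Handle on the door's top: two upright white tabs in a row along y, 26 mm wide (x), 10 thick, free from 215 to 248 mm above the bench. The +y one (hinge side) is fixed to the door, the -y one slides to it. Point: 232 mm above the bench, midway between outer faces when squeezed (32 mm over them); free: 44 mm, sliding face 28 mm to -y. Door's axes: y along it to the hinge, x to the inside, z up.
- handle_catch (a joint): Travel of the handle's sliding tab, m: 0 free, 0.012 fully squeezed. Sprung back (5 N to 11 N). Its bolt, at the door's free edge, stops the ajar door at about 0.08 rad; from about 0.009 it is clear of the keeper and the door can swing; it springs back when let go.
- hinge_axis (a point): Point on the door's upright hinge axis, at the left front edge of the cabinet, 232 mm above the bench; axes are the cabinet's. With the door shut handle_grip lies 176 mm to -y and 7 mm to -x of it; it runs on a circle about it, and the tabs turn with the door.
- door (a joint): Door angle, rad: 0 shut, about 0.08 ajar (held by the handle catch), 1.5 at its stop. Opens clockwise seen from above, free edge coming out of the cabinet's front. A spring pulls it shut (1.5 to 3 N at the handle). From about 0.45 to 1.05 rad a sprung check must be pushed over (up to 10 N at the handle); past 0.75 rad it pushes on. Let go wide open, the door swings back to the check.
- reagent_bottle_mid (a point): Bystander: amber glass bottle with a black cap, 68 mm across, 150 high, left of the cabinet; the point is half-way up. Leave it.
- sample_jar_mid (a point): Bystander: white plastic jar, 56 mm across, 75 high, right of the cabinet; the point is half-way up. Leave it.
- beaker_mid (a point): Bystander: glass beaker, 68 mm across, 90 high, right of the cabinet; the point is half-way up. Leave it.
- basin_mid (a point): Bystander: white porcelain basin, 80 mm across, 30 high, left of the cabinet; the point is half-way up. Leave it.

How it is judged:
By the outcome, as a careful person would: the job done as asked, in the order asked, and still so for the second after the job is handed in, while the arm keeps its last pose, push and grip.
It also fails if it takes over 48 s, if anything falls off the work surface, if the arm or the gripper's body presses on something with over 40 N, if the wrist force passes 120 N, or if a joint passes its speed limit or range.

## Robot

A 6-joint arm with a two-finger parallel gripper is mounted at the origin on the work surface. World frame = base frame: x ahead of the robot, y to its left, z up, the work surface at z = 0. Lengths are in m, angles in rad, forces in N, time in s.
With the tool pointing down it reaches from about 0.375 to 0.9 m from the base axis. Payload 3.1 kg.
Tool frame: the origin (TCP) lies midway between the tips of the shut fingers; the grasp point (between the pads) lies 19 mm behind it; z points along the fingers, y is the line along which they close (so a half turn about z gives the same grasp; the last joint's range is limited). The gripper opens to 85 mm and grips with 20 to 120 N. Pads are 22 mm wide; open, the fingers measure 114 mm over their backs; the gripper's body (76 mm by 85 mm) begins 54 mm behind the grasp point. The pads swing forward as they close: fully open they stand 13 mm farther back than shut.
Start: joints at [-1.381, 0.527, 1.433, -0, 1.181, -0.178], TCP at [0.225, -0.583, 0.2] pointing down, gripper open.
Joint ranges: [-3.08, 3.08], [-0.75, 2.2], [0.22, 2.44], [-1.43, 4.57], [0, 2.65], [-2.85, 2.85]. Speed limits (rad/s): [2.79, 2.79, 3.14, 3.14, 3.14, 3.14].

## Interface

Orientations are given as a unit quaternion [x, y, z, w].
In Python, from station import manip gives the robot as it stands.
- The arm moves only by the tool step_arm, never from a script. Its argument "targets" is text: rows parted by semicolons, each of 4 numbers parted by spaces: the shift along the tool's x, y, z in mm, then the turn about the tool's z in degrees. A call has 1 to 12 rows; each row is the pose to reach, as a shift and turn from the pose commanded when the call began, along the tool's axes at that moment; what a row does not reach only later rows make up. A row lasts 1/10 s, in which the tool goes at most 50 mm and 8.59 degrees, less where a joint would pass 70% of its speed; a pose out of reach is approached as far as the arm can. A call with a gripper value outside its range is refused whole. "gripper" is the closure, from 0 (fully open) to 1 (shut), set as the call begins (left out, the last holds). The fingers move at their own pace and stop on an object; "squeeze" is the grip in N (left out, the last holds). Time passes only in rows, so rows that repeat a pose let the fingers close. It gives the time, the measured TCP pose, the force, the opening and the grip force at its end, in the units of the state.
- manip.sense(): the state, without advancing time (a new reading comes with each control period).
- manip.snapshot(name): name is "scene" or "top" or "wrist"; returns the picture (384x512x3 uint8, red, green, blue); there is no depth.
- manip.get_calibration(name): a dict with "fov_y" (degrees; the focal length in pixels is half the picture's height over the tangent of half this angle, whatever the lens; pixels are square), "cx", "cy" (the principal point, pixels), "k1" (the pictures are not rectified: a ray, as slopes to the right and down, at radius r is drawn at 1 + k1 r^2 times it, then the intrinsics apply), "extrinsics" (4x4, takes a point from camera to world coordinates); the wrist camera has in their place "tool_from_camera" (4x4, takes a point from camera to tool coordinates, whose origin is the TCP and whose axes are the flange's). Camera axes: x right, y down, z forward; pixel columns grow to the right and rows downward; lengths in m; the calibration is good to about 2 mm. A picture is of the moment at which its call begins: read the wrist's pose just before it. get_calibration takes no time and is no camera call.
- manip.sign_off(): hands the job in; it is judged then, once.
Trained networks look in the newest picture that a camera, given by its name, has taken for a name from the list of things; names that differ only in an ending like _2 or _b are one class to them, and where a whole thing is asked for, a point or a joint stands for the part that bears it (a point fixed in the world has none). Each returns a list of dicts, best first, with "p" (0 to 1); they miss things now and then, are a little off and sometimes report something else, mostly with a low value. They report only what shows in the picture. A call takes as long as a camera call.
- manip.recognise(camera, query): "position" ([column, row] in pixels, amid what is visible of it).
- manip.masks_of(camera, query): "pixels" (384x512 bool, what is visible of it) and "position" ([column, row] in pixels, amid what is visible of it).
- manip.mark_of(camera, query): "position" ([column, row] in pixels: a listed point, or the origin of a listed thing).
The state is a dict: "t": time; "q": joint angles; "qd": joint speeds; "tau": joint torques, N m; "tcp_pos": TCP position; "tool_rot": TCP orientation; "force": force on the tool from outside, world axes, zero at the start; "ft_torque": the same for the moment, N m; "finger_gap": opening from 0.0 (shut) to 1.0 (fully open); "gripper_force": force on a finger pad.
Only numpy, scipy, OpenCV 4.12 (cv2) and the standard library are available. Lean on these libraries where they do the work, as an engineer would, in place of code of your own. Each camera call takes 0.05 s, during which the arm holds its last target. There are 200 camera calls.

## Working session

There is one attempt and no reset: what is moved stays moved. The work goes in short steps, Python scripts to look and compute and a tool call to move; the robot and the scene stay as the last step left them, time stands still between calls to the robot, and variables do not carry over. Pictures are saved under pics/ and viewed, at most 10 in all, crops included, and the job is handed in when it is done.

Besides the shell and the picture viewer there is one more tool, called by a JSON object that holds its "name" and its "arguments", one argument or row to a line. step_arm: Moves the arm, as the interface text tells. Its arguments: {"type":"object","properties":{"targets":{"type":"string"},"gripper":{"type":"number"},"squeeze":{"type":"number"}},"required":["targets"]}

```bash
mkdir -p pics; cat > h.py <<'E'
import numpy as np, cv2
from station import manip
from scipy.spatial.transform import Rotation as R
def cam(n):
    c=manip.get_calibration(n); f=192/np.tan(np.radians(c['fov_y'])/2)
    if 'extrinsics' in c: T=np.array(c['extrinsics'])
    else:
        s=manip.sense(); W=np.eye(4); W[:3,:3]=R.from_quat(s['tool_rot']).as_matrix(); W[:3,3]=s['tcp_pos']
        T=W@np.array(c['tool_from_camera'])
    return c,f,T
def ray(n,px,C=None):
    c,f,T=C or cam(n)
    K=np.array([[f,0,c['cx']],[0,f,c['cy']],[0,0,1.]])
    # k1 model: r_d = r(1+k1 r^2)
    u=cv2.undistortPoints(np.array([[px]],float),K,np.array([c['k1'],0,0,0,0.]))[0,0]
    d=T[:3,:3]@np.array([u[0],u[1],1]); return T[:3,3],d
def atz(n,px,z,C=None):
    o,d=ray(n,px,C); return o+d*(z-o[2])/d[2]
def tri(r):
    A=np.zeros((3,3));b=np.zeros(3)
    for o,d in r:
        d=d/np.linalg.norm(d);P=np.eye(3)-np.outer(d,d);A+=P;b+=P@o
    x=np.linalg.solve(A,b); return x,[np.linalg.norm(np.cross(x-o,d/np.linalg.norm(d))) for o,d in r]
def snap(n,name=None):
    C=cam(n); im=manip.snapshot(n)
    if name: cv2.imwrite(f'pics/{name}.png',im[:,:,::-1])
    return C,im
E
python3 - <<'E'
from h import *
C={n:snap(n,n+'1')[0] for n in('scene','top')}
Z=dict(cabinet=0,seal_catch_grip=.232,handle_grip=.232,hinge_axis=.232,reagent_bottle_mid=.075,sample_jar_mid=.0375,beaker_mid=.045,basin_mid=.015)
for q,z in Z.items():
    rs=[]
    for n in C:
        m=manip.mark_of(n,q)[:2]
        print(q,n,[(np.round(a['position']),round(a['p'],2),np.round(atz(n,a['position'],z,C[n]),3)) for a in m])
        if m: rs.append(ray(n,m[0]['position'],C[n]))
    if len(rs)==2: x,e=tri(rs);print('   tri',x.round(3),np.round(e,3))
print(manip.sense()['t'],manip.sense()['tool_rot'])
a=np.hstack([cv2.imread('pics/scene1.png'),cv2.imread('pics/top1.png')]);cv2.imwrite('pics/both.png',cv2.resize(a,(800,300)))
E
```

```text
cabinet scene []
cabinet top []
seal_catch_grip scene [(array([212., 183.]), 0.85, array([ 0.685, -0.016,  0.232]))]
seal_catch_grip top [(array([260., 143.]), 0.56, array([ 0.693, -0.015,  0.232]))]
   tri [ 0.688 -0.014  0.239] [0.003 0.003]
handle_grip scene [(array([234., 149.]), 0.59, array([ 0.618, -0.097,  0.232]))]
handle_grip top [(array([302., 172.]), 0.94, array([ 0.63 , -0.101,  0.232]))]
   tri [ 0.623 -0.098  0.237] [0.006 0.006]
hinge_axis scene [(array([231., 212.]), 0.93, array([0.653, 0.066, 0.232]))]
hinge_axis top [(array([219., 159.]), 0.95, array([0.659, 0.071, 0.232]))]
   tri [0.655 0.071 0.244] [0.002 0.002]
reagent_bottle_mid scene [(array([242., 272.]), 0.81, array([0.655, 0.166, 0.075]))]
reagent_bottle_mid top [(array([184., 172.]), 0.64, array([0.663, 0.17 , 0.075])), (array([369., 244.]), 0.17, array([ 0.487, -0.271,  0.075]))]
   tri [0.658 0.168 0.089] [0.003 0.003]
sample_jar_mid scene [(array([267., 126.]), 0.93, array([ 0.489, -0.287,  0.038]))]
sample_jar_mid top [(array([370., 240.]), 0.69, array([ 0.499, -0.283,  0.038]))]
   tri [ 0.495 -0.277  0.054] [0.003 0.003]
beaker_mid scene [(array([229., 137.]), 0.54, array([ 0.617, -0.267,  0.045]))]
beaker_mid top [(array([359., 192.]), 0.58, array([ 0.618, -0.258,  0.045]))]
   tri [ 0.617 -0.255  0.06 ] [0.001 0.001]
basin_mid scene [(array([306., 281.]), 0.69, array([0.494, 0.211, 0.015]))]
basin_mid top [(array([172., 239.]), 0.84, array([0.506, 0.208, 0.015]))]
   tri [0.5   0.21  0.023] [0.006 0.006]
0.9 [ 9.83136728e-01  1.82872013e-01 -3.29580930e-06 -3.88851843e-06]
```

View pics/both.png

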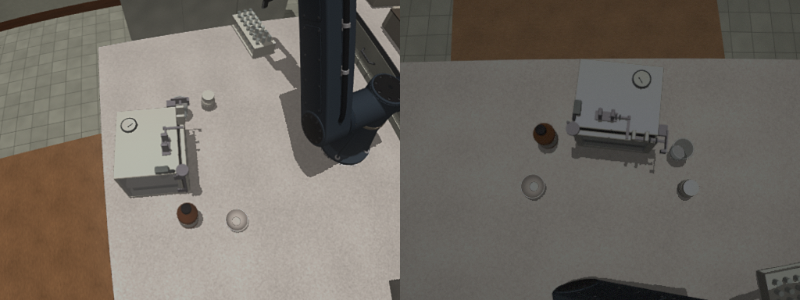

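The scene and top views show the cabinet ahead of the robot at about (0.65–0.85, 0), yawed about −8°. The handle is at top pixel (302,172), the seal catch at (260,143) and the hinge at (219,159). The bottle, basin, jar and beaker are clear of it. I'll move above it with the tool turned −151°, since a half-turn the other way would run joint 6 out of range when the door is open.

{"name": "step_arm", "arguments": {
  "targets": "0 0 -50 -8; 60 -20 -100 -16; 589 -333 -200 -151; 589 -333 -200 -151; 589 -333 -200 -151; 589 -333 -200 -151; 589 -333 -200 -151; 589 -333 -200 -151; 589 -333 -200 -151; 589 -333 -200 -151; 589 -333 -200 -151; 589 -333 -200 -151",
  "gripper": 0,
  "squeeze": 30
}}

```text
t: 2.1
tcp_pos: [0.5637, -0.1732, 0.3735]
tool_rot: [0.474, 0.88, -0.0, 0.0]
force: [2.3, -0.6, 0.5]
finger_gap: 1.002
gripper_force: 0.0
```

{"name": "step_arm", "arguments": {
  "targets": "45 138 -27 -49; 45 138 -27 -49; 45 138 -27 -49; 45 138 -27 -49; 45 138 -27 -49; 45 138 -27 -49; 45 138 -27 -49; 45 138 -27 -49"
}}

```text
t: 2.9
tcp_pos: [0.6539, -0.0621, 0.3998]
tool_rot: [0.071, 0.997, 0.0, -0.0]
force: [-0.2, -0.7, 0.4]
finger_gap: 0.997
gripper_force: 0.0
```

```bash
cat > look.py <<'E'
from h import *
import sys
C,im=snap('wrist','w'+sys.argv[1])
s=manip.sense();print(s['t'],s['tcp_pos'],R.from_quat(s['tool_rot']).as_matrix()[:,0],s['q'])
print(C[2].round(3))
for q in('seal_catch_grip','handle_grip','hinge_axis'):
    print(q,[(np.round(a['position']),round(a['p'],2),np.round(atz('wrist',a['position'],.232,C),4)) for a in manip.mark_of('wrist',q)[:2]])
E
python3 look.py 1
```

```text
2.95 [ 0.65389706 -0.0621533   0.39981956] [-9.90020411e-01  1.40923955e-01  1.57097118e-04] [-2.64575294e-01  4.34252325e-01  1.05047281e+00  9.41125952e-06
  1.65702698e+00 -1.69397619e+00]
[[ 0.141  0.952  0.271  0.585]
 [ 0.99  -0.135 -0.039 -0.052]
 [-0.     0.274 -0.962  0.574]
 [ 0.     0.     0.     1.   ]]
seal_catch_grip [(array([294., 182.]), 0.74, array([ 0.6833, -0.0179,  0.232 ])), (array([394.,  44.]), 0.27, array([0.5413, 0.1088, 0.232 ]))]
handle_grip [(array([215., 145.]), 0.91, array([ 0.6246, -0.1059,  0.232 ]))]
hinge_axis [(array([363., 147.]), 0.94, array([0.6515, 0.0678, 0.232 ])), (array([120.,  76.]), 0.22, array([ 0.5315, -0.2002,  0.232 ]))]
```

View pics/w1.png

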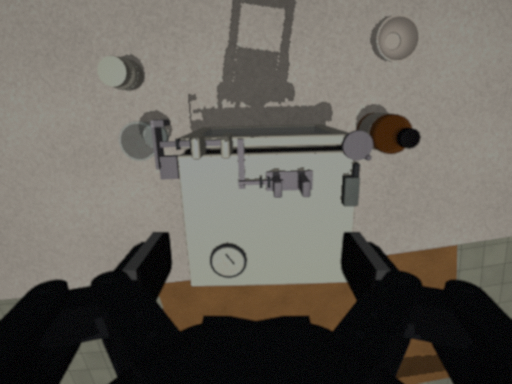

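The wrist view shows the seal tabs at (277,185) and (306,182), the handle tabs at (196,148) and (226,148), and the hinge at (357,145). The cabinet is about 1.5° off the tool. The measured hinge-to-handle distance is 175.8 mm (expected 176).

{"name": "step_arm", "arguments": {
  "targets": "-23 49 50 -1.6; -23 49 100 -1.6; -23 49 100 -1.6; -23 49 100 -1.6",
  "gripper": 0.18
}}

```text
t: 3.5
tcp_pos: [0.6815, -0.0156, 0.2953]
tool_rot: [0.055, 0.998, 0.001, -0.004]
force: [-0.1, 0.3, 0.3]
finger_gap: 0.82
gripper_force: 0.0
```

```bash
python3 look.py 2; python3 -c "
import cv2;i=cv2.imread('pics/w2.png');cv2.imwrite('pics/w2c.png',cv2.convertScaleAbs(i,alpha=1.6))"
```

```text
3.55 [ 0.68290882 -0.01649812  0.29830878] [-0.9937897   0.11121903  0.00351604] [-1.87282230e-01  5.31146700e-01  1.14612800e+00 -1.81827804e-04
  1.46783040e+00 -1.64660910e+00]
[[ 0.111  0.958  0.264  0.613]
 [ 0.994 -0.107 -0.029 -0.008]
 [ 0.     0.265 -0.964  0.47 ]
 [ 0.     0.     0.     1.   ]]
seal_catch_grip [(array([253., 197.]), 0.85, array([ 0.6886, -0.0182,  0.232 ]))]
handle_grip [(array([140., 137.]), 0.77, array([ 0.627 , -0.1048,  0.232 ]))]
hinge_axis []
```

View pics/w2c.png

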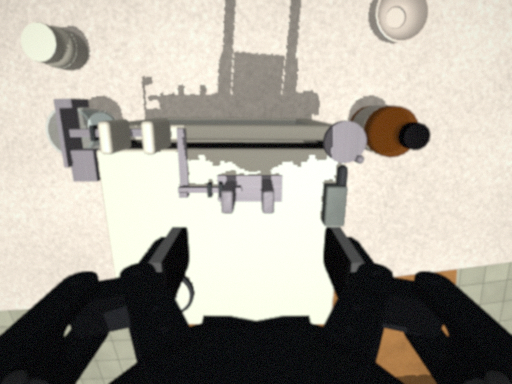

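The fixed seal tab's outer face is at column 274, the sliding one at 222, with the tops at rows 189–213. The fingers straddle them at 188 and 326, clear of the lever at (183,190).

```bash
python3 - <<'E'
from h import *
C=cam('wrist')
for p in [(255,201),(274,201),(222,201)]: print(p,atz('wrist',p,.245,C).round(4))
s=manip.sense();M=R.from_quat(s['tool_rot']).as_matrix();print(s['tcp_pos'],M.round(4))
E
```

```text
(255, 201) [ 0.6946 -0.0188  0.245 ]
(274, 201) [ 0.6964 -0.0028  0.245 ]
(222, 201) [ 0.6915 -0.0467  0.245 ]
[ 0.68480019 -0.01751321  0.30241071] [[-9.937e-01  1.120e-01  4.500e-03]
 [ 1.120e-01  9.937e-01 -1.000e-03]
 [-4.600e-03 -5.000e-04 -1.000e+00]]
```

{"name": "step_arm", "arguments": {
  "targets": "-8 -1 0 0; -8 -1 30 0; -8 -1 55 0; -8 -1 75 0; -8 -1 84 0; -8 -1 84 0; -8 -1 84 0"
}}

```text
t: 4.4
tcp_pos: [0.6926, -0.019, 0.2174]
tool_rot: [0.056, 0.998, -0.0, 0.001]
force: [0.8, -0.6, 0.4]
finger_gap: 0.82
gripper_force: 0.0
```

{"name": "step_arm", "arguments": {
  "targets": "0 0 0 0; 0 0 0 0; 0 0 0 0; 0 0 0 0; 0 0 0 0; 0 0 0 0; 0 0 0 0; 0 0 0 0",
  "gripper": 1,
  "squeeze": 30
}}

```text
t: 5.2
tcp_pos: [0.6914, -0.0186, 0.2158]
tool_rot: [0.056, 0.998, 0.0, -0.0]
force: [-0.1, -0.2, 0.6]
finger_gap: 0.001
gripper_force: 0.0
```

```bash
python3 look.py 3; python3 -c "
import cv2;i=cv2.imread('pics/w3.png');cv2.imwrite('pics/w3c.png',cv2.convertScaleAbs(i,alpha=1.6))"
```

```text
5.25 [ 0.69140219 -0.01859157  0.21580895] [-9.93804251e-01  1.11144495e-01  1.08126760e-04] [-1.88068730e-01  6.06563013e-01  1.23208537e+00  6.98133191e-06
  1.30305323e+00 -1.64749230e+00]
[[ 0.111  0.956  0.272  0.622]
 [ 0.994 -0.107 -0.031 -0.01 ]
 [-0.     0.274 -0.962  0.39 ]
 [ 0.     0.     0.     1.   ]]
seal_catch_grip [(array([257., 221.]), 0.8, array([ 0.6884, -0.0168,  0.232 ])), (array([402., 144.]), 0.37, array([0.6521, 0.0679, 0.232 ]))]
handle_grip [(array([ 88., 134.]), 0.97, array([ 0.627 , -0.1042,  0.232 ]))]
hinge_axis [(array([403., 148.]), 0.8, array([0.6539, 0.0685, 0.232 ]))]
```

View pics/w3c.png

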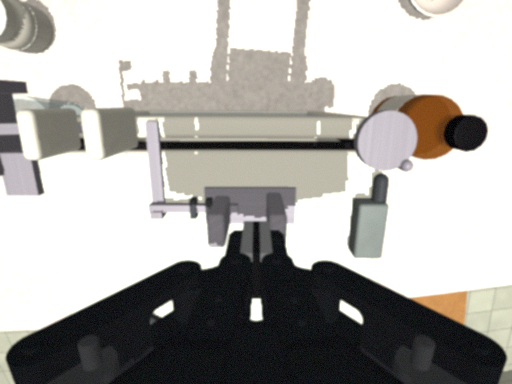

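The fingers shut fully (gap 0.001) without catching the tabs. In the picture the fingertips are at about (255,245), beyond the tabs at (218,220) and (275,220), so I have the x wrong.

```bash
python3 - <<'E'
from h import *
C=cam('wrist');c,f,T=C
K=np.array([[f,0,c['cx']],[0,f,c['cy']],[0,0,1.]]);Ti=np.linalg.inv(T)
def pj(P): return cv2.projectPoints(np.array([P],float),cv2.Rodrigues(Ti[:3,:3])[0],Ti[:3,3],K,np.array([c['k1'],0,0,0,0.]))[0][0,0].round(1)
s=manip.sense();t=np.array(s['tcp_pos']);print('tcp',pj(t),'grasp',pj(t+[0,0,.019]), 'tips near edge',pj(t+[-.011,0,0]))
for x in(.682,.692,.672): print(x,[pj([x+dx,-.017,z]) for dx in(-.01,.01) for z in(.215,.245)])
for p,z in [((275,240),.245),((275,222),.245),((275,193),.215),((275,193),.245)]: print(p,z,atz('wrist',p,z,C).round(4))
print(K[0,0],c)
E
python3 -c "
import cv2;i=cv2.imread('pics/w3c.png')[170:290,180:340];cv2.imwrite('pics/w3d.png',cv2.resize(i,None,fx=5,fy=5,interpolation=2)[:600,:800])"
```

```text
tcp [255.  215.8] grasp [254.9 228. ] tips near edge [253.1 199.8]
0.682 [array([254.1, 186.5]), array([253.8, 202.1]), array([257.6, 215.8]), array([257.9, 236.2])]
0.692 [array([255.9, 201.4]), array([255.8, 219.5]), array([259.2, 229.9]), array([259.8, 252.3])]
0.672 [array([252.3, 171.1]), array([251.6, 184.1]), array([255.9, 201.4]), array([255.8, 219.5])]
(275, 240) 0.245 [ 0.6953 -0.0078  0.245 ]
(275, 222) 0.245 [ 0.6846 -0.0068  0.245 ]
(275, 193) 0.215 [ 0.6778 -0.0043  0.215 ]
(275, 193) 0.245 [ 0.6682 -0.0053  0.245 ]
288.36257560622687 {'fov_y': 67.31360954150479, 'cx': 255.88765465365898, 'cy': 185.46110096514224, 'k1': -0.0519187381699359, 'tool_from_camera': array([[ 2.07647265e-04, -9.61743548e-01, -2.73951283e-01,
         7.00025441e-02],
       [ 9.99999909e-01,  3.01840149e-04, -3.01679805e-04,
         6.32538604e-04],
       [ 3.72828101e-04, -2.73951195e-01,  9.61743523e-01,
        -1.74092460e-01],
       [ 0.00000000e+00,  0.00000000e+00,  0.00000000e+00,
         1.00000000e+00]])}
```

View pics/w3d.png

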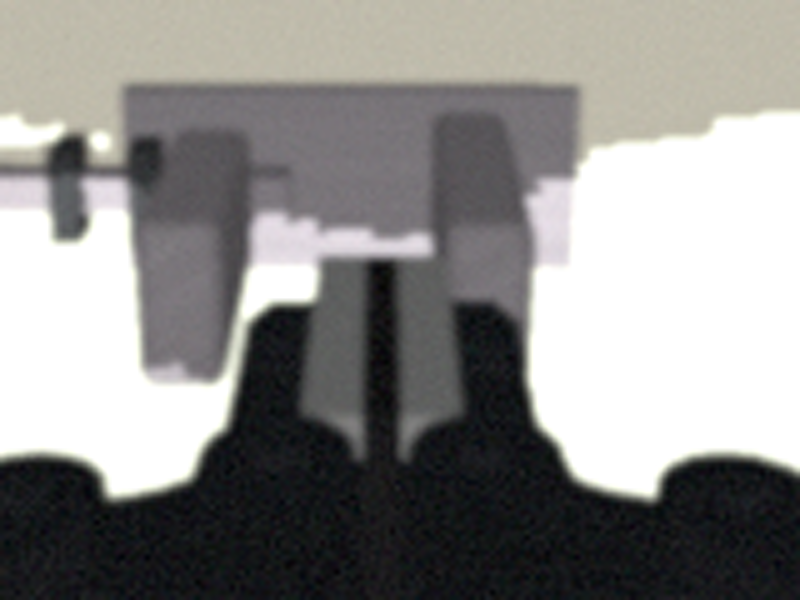

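From the picture geometry, the tabs' x is right (front edge 0.680, back edge 0.6985). However, the shut fingertips appear at z≈0.25, roughly 35 mm above the stated TCP, so they closed just over the tabs. I'll reopen and go down in steps, watching the force.

{"name": "step_arm", "arguments": {
  "targets": "0 0 0 0; 0 0 0 0; 0 0 0 0; 0 0 0 0; 0 0 0 0; 0 0 4 0; 0 0 8 0; 0 0 12 0; 0 0 12 0",
  "gripper": 0.18
}}

```text
t: 6.3
tcp_pos: [0.6907, -0.0185, 0.2027]
tool_rot: [0.056, 0.998, 0.0, -0.001]
force: [0.7, 0.0, -0.2]
finger_gap: 0.822
gripper_force: 0.0
```

{"name": "step_arm", "arguments": {
  "targets": "0 0 4 0; 0 0 8 0; 0 0 12 0; 0 0 12 0"
}}

```text
t: 6.7
tcp_pos: [0.6909, -0.0185, 0.191]
tool_rot: [0.056, 0.998, 0.0, -0.001]
force: [-0.3, 0.4, 0.7]
finger_gap: 0.819
gripper_force: 0.0
```

{"name": "step_arm", "arguments": {
  "targets": "0 0 3 0; 0 0 6 0; 0 0 6 0; 0 0 6 0; 0 0 6 0; 0 0 6 0; 0 0 6 0; 0 0 6 0; 0 0 6 0",
  "gripper": 1,
  "squeeze": 30
}}

```text
t: 7.6
tcp_pos: [0.6929, -0.0172, 0.1882]
tool_rot: [0.055, 0.998, 0.001, 0.002]
force: [-0.5, 3.7, 5.8]
finger_gap: 0.355
gripper_force: 33.1
```

```bash
python3 look.py 4; python3 -c "
import cv2;i=cv2.imread('pics/w4.png');cv2.imwrite('pics/w4c.png',cv2.convertScaleAbs(i,alpha=1.4))"
```

```text
7.65 [ 0.69283391 -0.01716611  0.18816901] [-0.99384996  0.11065799 -0.00413055] [-0.18675055  0.63224003  1.26169728  0.00247636  1.24369205 -1.64745607]
[[ 0.11   0.955  0.276  0.623]
 [ 0.994 -0.107 -0.029 -0.009]
 [ 0.002  0.278 -0.961  0.362]
 [ 0.     0.     0.     1.   ]]
seal_catch_grip [(array([254., 242.]), 0.61, array([ 0.6888, -0.0173,  0.232 ]))]
handle_grip [(array([ 46., 105.]), 0.73, array([ 0.6124, -0.1022,  0.232 ]))]
hinge_axis [(array([430., 155.]), 0.9, array([0.6545, 0.0693, 0.232 ]))]
```

View pics/w4c.png

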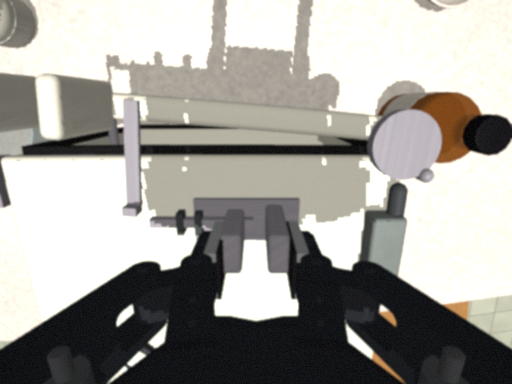

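The gap of 0.355 (30 mm) shows the seal catch squeezed. The picture shows the door ajar, and the handle has moved to (0.612, −0.102), which matches the hinge model at 0.08 rad. I'll release, lift and go over the handle.

{"name": "step_arm", "arguments": {
  "targets": "0 0 -3 0; 0 0 -3 0; 0 0 -3 0; 0 0 -3 0; 0 0 -20 0; 0 0 -50 0; 30 -40 -50 2.5; 69 -92 -50 5; 69 -92 -50 5; 69 -92 -50 5; 69 -92 -50 5",
  "gripper": 0.18
}}

```text
t: 8.9
tcp_pos: [0.6135, -0.1019, 0.2362]
tool_rot: [0.099, 0.995, 0.0, 0.001]
force: [0.2, -0.7, -0.8]
finger_gap: 0.821
gripper_force: 0.0
```

```bash
python3 look.py 5; python3 -c "
import cv2;i=cv2.imread('pics/w5.png');cv2.imwrite('pics/w5c.png',cv2.convertScaleAbs(i,alpha=1.4))"
```

```text
8.95 [ 0.61380265 -0.10150143  0.23600632] [-0.98049084  0.19656073 -0.00126477] [-3.43791414e-01  4.86448958e-01  1.40036883e+00  1.04613698e-03
  1.25364277e+00 -1.71706481e+00]
[[ 0.197  0.942  0.27   0.545]
 [ 0.98  -0.19  -0.054 -0.088]
 [ 0.001  0.275 -0.961  0.41 ]
 [ 0.     0.     0.     1.   ]]
seal_catch_grip [(array([387., 283.]), 0.88, array([ 0.6859, -0.0185,  0.232 ]))]
handle_grip [(array([255., 212.]), 0.89, array([ 0.6128, -0.1019,  0.232 ]))]
hinge_axis [(array([507., 221.]), 0.58, array([0.6545, 0.0692, 0.232 ]))]
```

View pics/w5c.png

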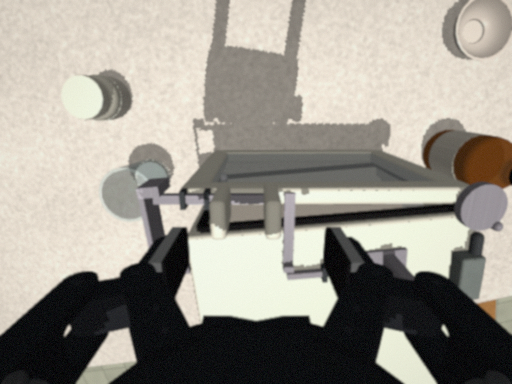

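The handle tabs at (220,212) and (273,212) are centred between the fingers. I'll descend and squeeze.

{"name": "step_arm", "arguments": {
  "targets": "0 0 15 0; 0 0 30 0; 0 0 36 0; 0 0 41 0; 0 0 41 0"
}}

```text
t: 9.6
tcp_pos: [0.6127, -0.1019, 0.1943]
tool_rot: [0.099, 0.995, 0.0, -0.0]
force: [-1.0, 0.2, -0.4]
finger_gap: 0.821
gripper_force: 0.0
```

{"name": "step_arm", "arguments": {
  "targets": "0 0 0 0; 0 0 0 0; 0 0 0 0; 0 0 0 0; 0 0 0 0; 0 0 0 0",
  "gripper": 1,
  "squeeze": 40
}}

```text
t: 10.2
tcp_pos: [0.6135, -0.1023, 0.1975]
tool_rot: [0.099, 0.995, -0.0, 0.002]
force: [-1.0, 2.6, 7.2]
finger_gap: 0.354
gripper_force: 40.6
```

```bash
python3 - <<'E'
from h import *
s=manip.sense();t=np.array(s['tcp_pos']);M=R.from_quat(s['tool_rot']).as_matrix();print(t,M[:,0],s['finger_gap'],s['force'])
H=np.array([.6543,.0690]);v=t[:2]-H;print('r',np.hypot(*v),'ang',np.degrees(np.arctan2(v[1],v[0])))
for dg in [3,6,10,15,20,25,30,35,40,45,50,55,60,65,70,75,80,82]:
    a=-np.radians(dg);c,S=np.cos(a),np.sin(a);d=np.array([c*v[0]-S*v[1],S*v[0]+c*v[1]])-v
    print(dg,(1e3*(M[:2,:2].T@d)).round(1))
E
```

```text
[ 0.61354865 -0.10234629  0.19749323] [-0.980453    0.19672409 -0.00339827] 0.35410994015710523 [-1.04188027  2.62897864  7.19935793]
r 0.17612558525232622 ang -103.37813348168034
3 [9.2 0.6]
6 [18.4  1.6]
10 [30.5  3.8]
15 [45.3  7.6]
20 [59.8 12.8]
25 [73.8 19.1]
30 [87.2 26.7]
35 [99.8 35.4]
40 [111.7  45.2]
45 [122.6  56. ]
50 [132.6  67.7]
55 [141.5  80.2]
60 [149.3  93.4]
65 [155.9 107.3]
70 [161.3 121.7]
75 [165.4 136.5]
80 [168.2 151.6]
82 [168.9 157.7]
```

{"name": "step_arm", "arguments": {
  "targets": "0 0 -2 0; 6 0.4 -2 2; 12.3 1 -2 4; 18.4 1.6 -2 6; 24.5 2.7 -2 8; 30.5 3.8 -2 10; 36.5 5.3 -2 12; 45.3 7.6 -2 15; 45.3 7.6 -2 15"
}}

```text
t: 11.1
tcp_pos: [0.5702, -0.0859, 0.1976]
tool_rot: [0.228, 0.974, -0.0, 0.001]
force: [3.2, 1.2, -0.5]
finger_gap: 0.36
gripper_force: 41.3
```

```bash
python3 - <<'E'
from h import *
print(manip.sense()['t']);C,im=snap('wrist','w6');s=manip.sense();print(s['tcp_pos'],s['finger_gap'],s['force'])
for q in('handle_grip','hinge_axis'):print(q,[(np.round(a['position']),round(a['p'],2),np.round(atz('wrist',a['position'],.232,C),4)) for a in manip.mark_of('wrist',q)[:1]])
C,im=snap('top');b=cv2.convertScaleAbs(im,alpha=1.6)[90:290,130:400]
w=cv2.convertScaleAbs(cv2.imread('pics/w6.png'),alpha=1.4)
cv2.imwrite('pics/j6.png',np.hstack([cv2.resize(w,(400,300)),cv2.resize(b[:,:,::-1],(400,300))]))
E
```

```text
11.1
[ 0.57072511 -0.08616833  0.19753576] 0.3561864200030778 [ 2.08592368  0.90887796 -0.3113697 ]
handle_grip [(array([255., 238.]), 0.73, array([ 0.569 , -0.0856,  0.232 ]))]
hinge_axis []
```

View pics/j6.png

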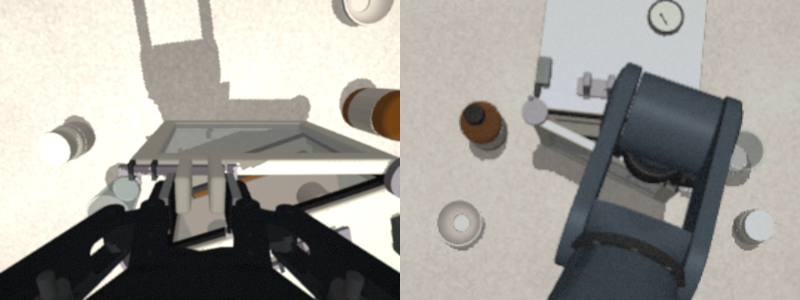

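The wrist view shows the tabs between the fingers at about (200,185), and the top view shows the door swinging with them. I'll continue along the same circle.

{"name": "step_arm", "arguments": {
  "targets": "7.7 0.5 0 2.5; 15.3 1.3 0 5; 22.9 2.4 0 7.5; 30.5 3.8 0 10; 37.9 5.6 0 12.5; 45.3 7.6 0 15; 52.6 10.1 0 17.5; 59.8 12.8 0 20; 66.9 15.8 0 22.5; 73.8 19.1 0 25; 80.6 22.8 0 27.5; 87.2 26.7 0 30"
}}

```text
t: 12.5
tcp_pos: [0.5039, -0.0237, 0.1974]
tool_rot: [0.473, 0.881, -0.0, 0.0]
force: [1.8, 0.7, 7.7]
finger_gap: 0.355
gripper_force: 42.2
```

{"name": "step_arm", "arguments": {
  "targets": "7.7 0.5 0 2.5; 15.3 1.3 0 5; 22.9 2.4 0 7.5; 30.5 3.8 0 10; 37.9 5.6 0 12.5; 45.3 7.6 0 15; 52.6 10.1 0 17.5; 59.8 12.8 0 20; 66.9 15.8 0 22.5; 73.8 19.1 0 25; 80.6 22.8 0 27.5; 87.2 26.7 0 30"
}}

```text
t: 13.7
tcp_pos: [0.4778, 0.0633, 0.1975]
tool_rot: [0.685, 0.729, -0.001, 0.001]
force: [1.0, -2.2, 4.4]
finger_gap: 0.359
gripper_force: 41.7
```

{"name": "step_arm", "arguments": {
  "targets": "7.7 0.5 0 2.5; 15.3 1.3 0 5; 15.3 1.3 0 5; 15.3 1.3 0 5; 15.3 1.3 0 5; 15.3 1.3 0 5; 15.3 1.3 0 5"
}}

```text
t: 14.4
tcp_pos: [0.478, 0.0784, 0.1975]
tool_rot: [0.715, 0.699, -0.001, 0.0]
force: [0.3, -2.9, 5.6]
finger_gap: 0.358
gripper_force: 41.8
```

```bash
python3 - <<'E'
from h import *
s=manip.sense();t=s['tcp_pos'];v=np.array(t[:2])-[.6543,.069];print(s['t'],t,s['finger_gap'],s['gripper_force'],s['force'],np.abs(s['qd']).max(),np.hypot(*v),'opened rad',np.radians(-103.38)+2*np.pi-np.arctan2(v[1],v[0])%(2*np.pi)+.08)
C,im=snap('wrist')
print([(np.round(a['position']),round(a['p'],2),np.round(atz('wrist',a['position'],.232,C),4)) for a in manip.mark_of('wrist','handle_grip')[:1]])
C2,b=snap('top');b=b[90:290,130:400]
cv2.imwrite('pics/j7.png',cv2.convertScaleAbs(np.hstack([cv2.resize(im,(400,300)),cv2.resize(b,(400,300))])[:,:,::-1],alpha=1.5))
E
```

```text
14.4 [0.47800865 0.07841716 0.1974897 ] 0.3575812341405874 41.78777575492859 [ 0.27197828 -2.87028911  5.56294318] 0.0017369424583461306 0.17654269658077013 opened rad 1.470638724094325
[]
```

View pics/j7.png

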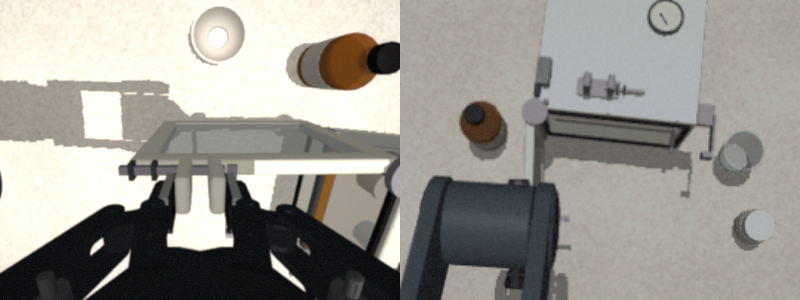

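The door stands at about 1.47 rad, square to the cabinet, with the handle squeezed between the fingers at (200,185). It is at rest, and the bystanders are where they were.

```bash
python3 -c "
from station import manip;print(manip.sign_off())"
```

```text
the job is handed in; nothing more can be done
None
```

Job handed in at about 14.5 s: the seal catch was squeezed first, then the door was swung to about 1.47 rad, where it is held at rest with the handle still squeezed; the glassware and bottles were not moved.

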